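Prop up the tilting parts stand and bolt it

TASK

Raise the tilting parts shelf for the next shift: swing the yellow lever with the red handle away from you until the sprung prop leg snaps over its centre and stands locked under the shelf, with the blue box of screws still sitting on it. Then push the red-knobbed safety bolt fully home across the lever, so that its tip goes right through the keeper, and let go.

Things in the scene. Friction and masses are not known exactly. Their poses are not given: they have to be found in the camera images.
- stand: fixed base of the parts stand: aluminium plate 240 (x) x 146 (y) x 8 mm, with a wing on its right out to y -197 (x -10 to 120). Origin: centre of the underside, on the bench. x points from the shelf's hinged front to the rear (away from the robot at yaw 0), y left, z up. 'Stand frame' below: mm from here. Axle of the leg along y at x 50, z 22
- keeper (a point): mouth of the brass keeper hole at stand frame x 48, y -92, z 50, in a grey upright cheek plate (x 28 to 104, y -88 to -80, up to z 78) right of the shelf; the plate also carries the black end stop of the lever. Two dark saddles, 8 mm thick, at x 48, y -186 and -118, up to z 61, guide the bolt
- shelf (a joint): tilt of the white shelf, rad: 0 = flat (start), about 0.38 standing on the locked leg. 215 x 130 x 6 mm, front lip 28 mm, side lips 16 mm high, hinged at its front edge (stand frame x -105, z 49); 0.35 kg, nothing but the leg holds it up
- leg (a joint): swing of prop leg, axle and lever (one piece), rad: 0 = folded forward under the flat shelf (start), 1.31 = locked at its end stop. A spring and the shelf's weight push it back to 0 until the over-centre point near 1.0, and on to the stop after it. The leg is 75 mm long; its roller slides under the shelf and lifts it
- lever_handle (a point): middle of the red round handle, 18 mm thick, along the stand's y (y -104 to -160), at the end of the yellow lever (plate y -104 to -96), 100 mm from the axle. Its arc in the stand frame: x -21, z 93 (folded, lever 45 deg above level) over x 50, z 122 to x 100, z 109 (locked), at y -132. Push its front (-x) side to the rear, 5 to 15 N at first
- bolt (a joint): travel of the steel safety bolt, m, along the stand's +y: 0 to 0.008 at the start (drawn back), 0.040 = fully home. Its 12 mm rod passes just in front of the locked lever; the tip is right through the keeper from 0.032 on. It cannot pass while the lever is in its way. About 1.5 N of friction; stays where it is left
- bolt_knob (a point): middle of the bolt's upright red round knob, 18 mm thick, z 65 to 87 in the stand frame, this point at z 76; x 48, y -170 + travel (mm), so y -130 when home. Free all round above the saddles; push it towards +y of the stand
- screw_box: open blue parts box 123 x 104 x 48 mm with pale screws, loose on the shelf behind its front lip, about 0.2 kg; origin: centre of its underside
There are look-alikes about, which are no part of the job. What is shaped like the screw_box but pink is not meant.

How it is judged:
By the outcome, as a careful person would: the job done as asked, in the order asked, and still so for the second after the job is handed in, with the robot touching nothing.
It also fails if it takes over 51 s, if anything falls off the work surface, if the arm or the gripper's body presses on something with over 40 N, if the wrist force passes 120 N, or if a joint passes its speed limit or range.

ROBOT

A 7-joint arm with a two-finger parallel gripper is mounted at the origin on a cart in front of the work surface, level with it; the furniture and walls round the work are solid. World frame = base frame: x ahead of the robot, y to its left, z up, the work surface at z = 0. Lengths are in mm, angles in rad, forces in N, time in s.
With the tool pointing down it reaches from about 400 to 875 mm from the base axis. Payload 19.3 kg.
Tool frame: the origin (TCP) lies at the very end of the fingers, on their centre line; the grasp point (between the pads) lies 19 mm behind it; z points along the fingers, y is the line along which they close (so a half turn about z gives the same grasp; the last joint's range is limited). The gripper opens to 85 mm and grips with 20 to 120 N. Pads are 22 mm wide; open, the fingers measure 114 mm over their backs; the gripper's body (76 mm by 85 mm) begins 54 mm behind the grasp point. The pads swing forward as they close: fully open they stand 13 mm farther back than shut.
Start: joints at [-0.07, 0.521, -0.036, 1.599, 0.021, 1.021, -0.113], TCP at [624.992, -0.025, 231.291] pointing down, gripper open.
Joint ranges: [-2.91, 2.91], [-0.3, 2.13], [-1.5, 1.42], [0.17, 2.43], [-1.26, 4.41], [0.16, 1.93], [-2.52, 2.52]. Speed limits (rad/s): [1.89, 1.89, 2.39, 2.39, 3.01, 3.01, 3.01].

INTERFACE

Orientations are given as a 3x3 rotation matrix whose columns are the frame's x, y, z axes.
In Python, from station import bot gives the robot as it stands.
- The arm moves only by the tool carry_out, never from a script. Its argument "increments" is a list of rows, each a list of 4 numbers: the shift along the tool's x, y, z in mm, then the turn about the tool's z in rad. In form: [[x, y, z, turn], ...]. A call has 1 to 5 rows; each row is the pose to reach, as a shift and turn from the pose commanded when the call began, along the tool's axes at that moment; what a row does not reach only later rows make up. A row lasts 1/12 s, in which the tool goes at most 41.7 mm and 7.16 degrees, less where a joint would pass 70% of its speed; a pose out of reach is approached as far as the arm can. A call with a gripper value outside its range is refused whole. "claw" is the opening, from 0 (shut) to 1 (fully open), set as the call begins (left out, the last holds). The fingers move at their own pace and stop on an object; the grip force is fixed at half the most. Time passes only in rows, so rows that repeat a pose let the fingers close. It gives the time, the measured TCP pose, the force, the opening and the grip force at its end, in the units of the state.
- bot.state(): the state, without advancing time (a new reading comes with each control period).
- bot.camera(name): name is "scene" or "side" or "wrist"; returns the picture (480x640x3 uint8, red, green, blue); there is no depth.
- bot.camera_params(name): a dict with "K" (3x3 intrinsics, pixels), "eye" and "rotation" of the camera in the world. Camera axes: x right, y down, z forward; pixel columns grow to the right and rows downward; lengths in mm; the calibration is good to about 2 mm. A picture is of the moment at which its call begins: read the wrist's pose just before it. camera_params takes no time and is no camera call; for the wrist camera it gives the pose at the moment of the call.
- bot.job_done(): hands the job in; it is judged then, once.
The state is a dict: "t": time; "joint_positions": joint angles; "joint_vel": joint speeds; "joint_torque": joint torques, N m; "ee_pos": TCP position; "ee_rot": TCP orientation; "wrist_force": force on the tool from outside, world axes, zero at the start; "wrist_torque": the same for the moment, N m; "grip_width": finger opening in mm; "grip_force": force on a finger pad.
Only numpy, scipy, OpenCV 4.12 (cv2) and the standard library are available. Lean on these libraries where they do the work, as an engineer would, in place of code of your own. Each camera call takes 0.05 s, during which the arm holds its last target. There are 200 camera calls.

## Working session

There is one attempt and no reset: what is moved stays moved. The work goes in short steps, Python scripts to look and compute and a tool call to move; the robot and the scene stay as the last step left them, time stands still between calls to the robot, and variables do not carry over. Pictures are saved under pics/ and viewed, at most 10 in all, crops included, and the job is handed in when it is done.

Besides the shell and the picture viewer there is one more tool, called after "Call:" as name(argument=value, ...), one argument or row to a line, values as JSON. carry_out: Moves the arm, as the interface text tells. Its arguments: {"type":"object","properties":{"increments":{"type":"array"},"claw":{"type":"number"}},"required":["increments"]}

```bash
mkdir -p pics; ls; python3 - <<'E'
from station import bot
import cv2,numpy as np
for n in ["scene","side"]:
    im=bot.camera(n); cv2.imwrite(f"pics/{n}0.png",im[:,:,::-1]); p=bot.camera_params(n); print(n,{k:np.round(v,3).tolist() for k,v in p.items()})
s=bot.state(); print(s["t"],s["ee_pos"],np.round(s["ee_rot"],3).tolist())
E
```

```text
pics
scene {'K': [[433.447, 0.0, 312.829], [0.0, 433.447, 239.49], [0.0, 0.0, 1.0]], 'eye': [162.241, 881.416, 465.789], 'rotation': [[-0.89, -0.192, 0.413], [-0.455, 0.406, -0.793], [-0.015, -0.893, -0.449]]}
side {'K': [[617.509, 0.0, 315.96], [0.0, 617.509, 240.171], [0.0, 0.0, 1.0]], 'eye': [392.272, 1059.507, 434.635], 'rotation': [[-0.991, -0.053, 0.121], [-0.132, 0.346, -0.929], [0.008, -0.937, -0.35]]}
0.1 [ 6.24726490e+02 -2.82653865e-02  2.30803487e+02] [[0.0, 1.0, -0.001], [1.0, -0.0, -0.0], [-0.0, -0.001, -1.0]]
```

View pics/scene0.png

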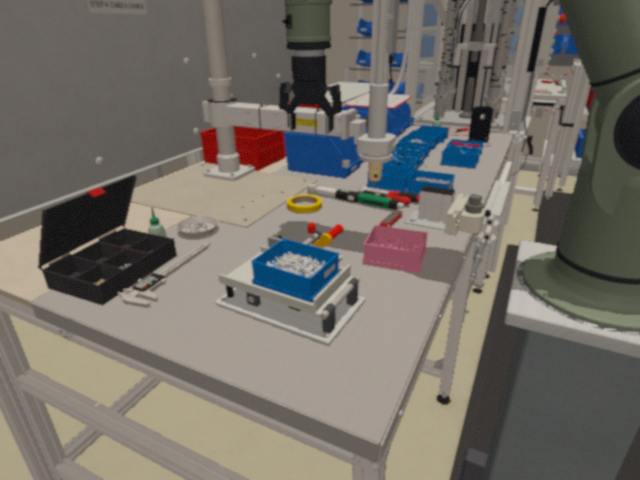

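View pics/side0.png

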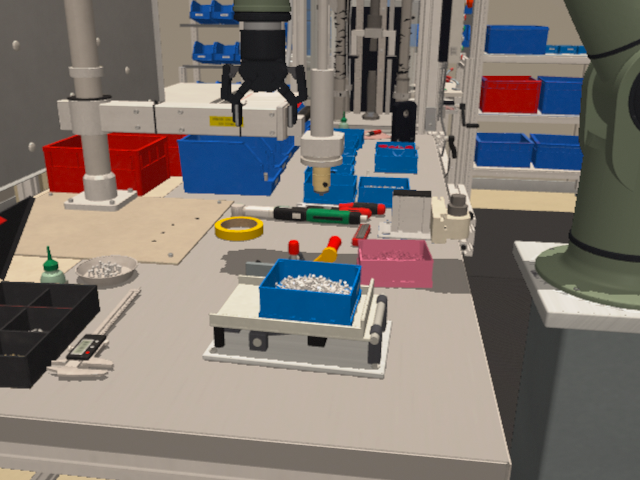

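The side view shows the stand with the blue box at (310,290), the yellow lever with its red handle at (333,243), and the red bolt knob at (294,247). The pink box at (395,262) is the look-alike. The blue box on the white shelf is the one meant. I'll enlarge and measure.

```bash
cat > h.py <<'E'
import cv2,numpy as np
from station import bot
def ray(n,uv):
    p=bot.camera_params(n); d=np.array(p["rotation"])@np.linalg.inv(p["K"])@np.array([*uv,1.]); return np.array(p["eye"],float),d/np.linalg.norm(d)
def onz(n,uv,z):
    e,d=ray(n,uv); return e+d*(z-e[2])/d[2]
def tri(a,b):
    A=np.zeros((3,3));B=np.zeros(3);R=[ray(*a),ray(*b)]
    for e,d in R:
        P=np.eye(3)-np.outer(d,d);A+=P;B+=P@e
    x=np.linalg.solve(A,B); return x,[np.linalg.norm((np.eye(3)-np.outer(d,d))@(x-e)) for e,d in R]
def proj(n,X):
    p=bot.camera_params(n); c=np.array(p["rotation"]).T@(np.array(X)-p["eye"]); q=np.array(p["K"])@c; return q[:2]/q[2]
def blobs(im,lo,hi,box,minA=12):
    h=cv2.cvtColor(im,cv2.COLOR_RGB2HSV); m=cv2.inRange(h,lo,hi)
    if lo[0]==0 and hi[0]<12: m|=cv2.inRange(h,(172,lo[1],lo[2]),(180,255,255))
    x0,y0,x1,y1=box; k=np.zeros_like(m);k[y0:y1,x0:x1]=m[y0:y1,x0:x1]
    n,l,s,c=cv2.connectedComponentsWithStats(k)
    return [(s[i].tolist(),c[i].round(1).tolist()) for i in range(1,n) if s[i][4]>=minA]
E
python3 - <<'E'
from h import *
S={n:cv2.imread(f"pics/{n}0.png")[:,:,::-1].copy() for n in("scene","side")}
bx={"scene":(210,215,370,350),"side":(200,225,400,375)}
for n in S:
    print(n,"red",blobs(S[n],(0,150,70),(8,255,255),bx[n]),"yel",blobs(S[n],(15,150,80),(32,255,255),bx[n]))
a=cv2.resize(S["scene"][215:345,210:370],(640,520),interpolation=cv2.INTER_CUBIC);cv2.imwrite("pics/c1.png",a[:,:,::-1])
a=cv2.resize(S["side"][225:375,200:400],(800,600),interpolation=cv2.INTER_CUBIC);cv2.imwrite("pics/c2.png",a[:,:,::-1])
E
```

```text
scene red [([308, 223, 7, 11, 69], [311.0, 227.7]), ([327, 225, 16, 13, 110], [335.6, 230.4])] yel [([313, 233, 19, 14, 165], [323.1, 240.0])]
side red [([363, 226, 7, 14, 34], [366.6, 233.1]), ([327, 236, 14, 14, 127], [334.3, 241.9]), ([352, 237, 9, 9, 51], [355.2, 241.2]), ([289, 240, 10, 15, 138], [293.4, 247.2])] yel [([215, 225, 48, 16, 542], [238.2, 232.9]), ([314, 247, 23, 15, 229], [327.3, 254.9])]
```

View pics/c1.png

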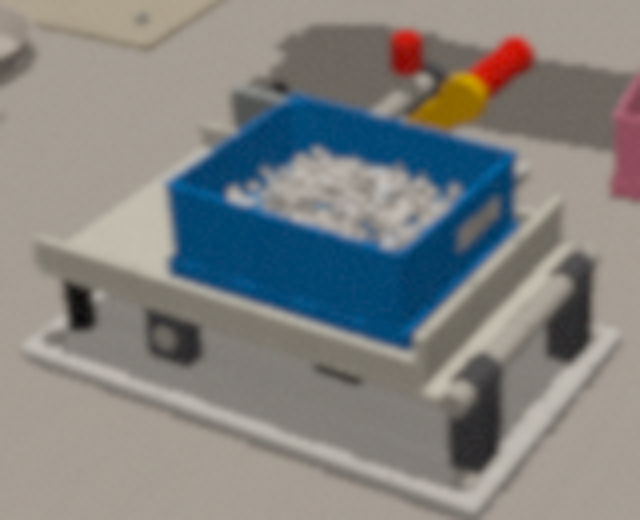

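View pics/c2.png

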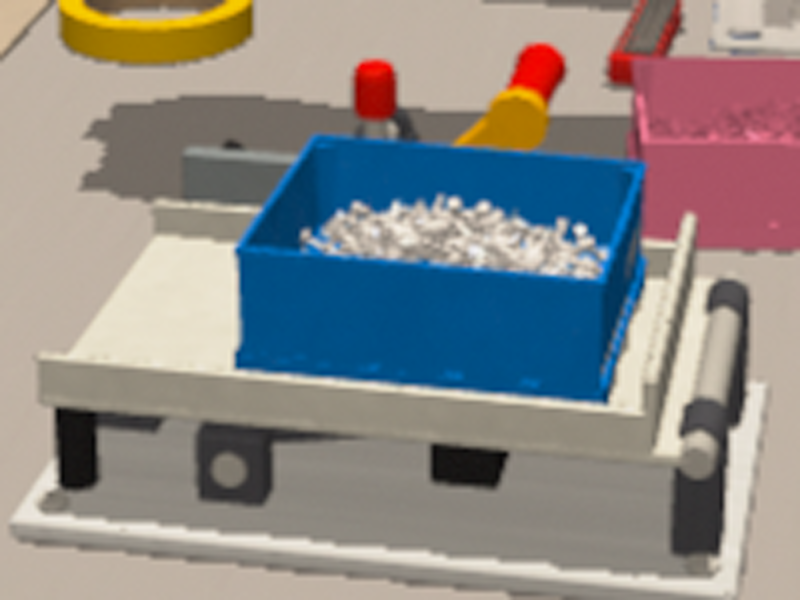

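```bash
python3 - <<'E'
from h import *
C={"side":[(203,355),(384,372.5),(391.3,321)],"scene":[(217,301),(329,341),(364,300)]}
for n,c in C.items():
    P=[onz(n,q,8) for q in c]; print(n,[p[:2].round(1).tolist() for p in P],np.linalg.norm(P[1]-P[0]).round(1),np.linalg.norm(P[2]-P[1]).round(1))
for i in range(3): print(i,tri(("side",C["side"][i]),("scene",C["scene"][i])))
for nm,a,b in [("knob",(293.4,247.2),(311,227.7)),("handle",(334.3,241.9),(335.6,230.4))]:
    print(nm,tri(("side",a),("scene",b)), onz("side",a,76),onz("scene",b,76), onz("side",a,93),onz("scene",b,93))
L=[np.mean([onz(n,C[n][i],8)[:2] for n in C],0) for i in range(3)]
# Kabsch 2D fit to corners + knob at +-4
kn=np.mean([onz("side",(293.4,247.2),76),onz("scene",(311,227.7),76)],0)[:2]
src=np.array([(120,73),(-120,73),(-120,-73),(48,-166)],float); dst=np.array(L+[kn])
ms,md=src.mean(0),dst.mean(0);H=(src-ms).T@(dst-md);yaw=np.arctan2(H[0,1]-H[1,0],H[0,0]+H[1,1])
R=np.array([[np.cos(yaw),-np.sin(yaw)],[np.sin(yaw),np.cos(yaw)]]);t=md-R@ms
print("yaw",yaw,"t",t,"res",(dst-src@R.T-t).round(1).tolist())
T=lambda x,y,z:np.r_[R@[x,y]+t,z]
for nm,p in [("handle mid",(-21,-132,93)),("handle near end",(-21,-104,93)),("knob",(48,-166,76))]:
    w=T(*p);print(nm,w.round(1),proj("side",w).round(1),proj("scene",w).round(1))
E
```

```text
side [[630.1, 376.7], [392.8, 384.4], [386.3, 244.8]] 237.4 139.7
scene [[628.0, 373.9], [394.7, 384.7], [385.6, 253.1]] 233.6 132.0
0 (array([633.01102791, 368.36625672,   2.90171171]), [np.float64(0.11316064153388965), np.float64(0.1131606415339362)])
1 (array([392.97156737, 388.17423618,  10.75793429]), [np.float64(0.3411933259433595), np.float64(0.34119332594330853)])
2 (array([385.55384288, 254.69176391,  11.26492253]), [np.float64(1.8947598597624382), np.float64(1.8947598597624067)])
knob (array([547.68775248, 148.40312847,  77.71405904]), [np.float64(0.020783726852256705), np.float64(0.020783726852267006)]) [548.41878152 144.08131958  76.        ] [549.41591707 145.12429239  76.        ] [541.0171271  187.47428547  93.        ] [532.52995153 177.23640204  93.        ]
handle (array([478.6494186 , 176.50946233,  99.44953145]), [np.float64(1.7221162838553816), np.float64(1.7221162838553288)]) [485.78826623 109.88205888  76.        ] [496.84665902 135.02898551  76.        ] [481.35541922 154.89613579  93.        ] [482.2534127  167.58138488  93.        ]
yaw -0.049744773517479926 t [508.54017061 310.67340761] res [[-3.0, -2.3], [1.4, -5.0], [0.9, 5.2], [0.7, 2.1]]
handle mid [481.  179.9  93. ] [332.8 247.6] [333.6 232.9]
handle near end [482.4 207.8  93. ] [329.9 254.2] [326.9 238.5]
knob [548.2 142.5  76. ] [293.7 246.9] [312.1 227.3]
```

```bash
python3 - <<'E'
from h import *
print("post",tri(("side",(321,190)),("scene",(375.5,183)))[0].round(0))
print("pink top",onz("side",(395,240),48).round(0),onz("scene",(395,232),48).round(0))
E
```

```text
post [ 553. -267.   50.]
pink top [386.   9.  48.] [399.  33.  48.]
```

Call:
carry_out(
  increments=[
    [35, -18, 0, 0],
    [70, -38, 0, 0],
    [105, -58, 0, 0],
    [140, -78, 0, 0],
    [140, -78, 0, 0],
  ],
  claw=0.65,
)

```text
t: 0.52
ee_pos: [543.2, 147.4, 231.2]
ee_rot: [[-0.008, 1.0, -0.002], [1.0, 0.008, 0.003], [0.003, -0.002, -1.0]]
wrist_force: [0.0, 1.3, 0.5]
grip_width: 55.4
grip_force: 0.0
```

Call:
carry_out(
  increments=[
    [15, -25, 20, -0.04],
    [30, -50, 40, -0.04],
    [37, -66, 60, -0.04],
    [37, -66, 60, -0.04],
    [37, -66, 60, -0.04],
  ],
)

```text
t: 0.93
ee_pos: [480.2, 177.2, 170.7]
ee_rot: [[-0.041, 0.999, -0.002], [0.999, 0.041, -0.001], [-0.001, -0.002, -1.0]]
wrist_force: [0.5, -0.7, 0.8]
grip_width: 55.3
grip_force: 0.0
```

```bash
python3 - <<'E'
from h import *
s=bot.state();print(s["t"],np.round(s["ee_pos"],1),np.round(s["ee_rot"],3).tolist())
P=bot.camera_params("wrist");print(np.round(P["eye"],1),np.round(P["rotation"],2).tolist())
im=bot.camera("wrist");cv2.imwrite("pics/w1.png",im[:,:,::-1])
for q in [(480,178,93),(548,143,76),(509,311,8)]: print(proj("wrist",q).round(0))
E
```

```text
0.9333 [480.2 177.2 170.7] [[-0.041, 0.999, -0.002], [0.999, 0.041, -0.001], [-0.001, -0.002, -1.0]]
[477.6 247.1 314.2] [[1.0, 0.04, 0.01], [0.04, -0.96, -0.27], [-0.0, 0.27, -0.96]]
[313. 247.]
[402. 289.]
[356.  59.]
```

View pics/w1.png

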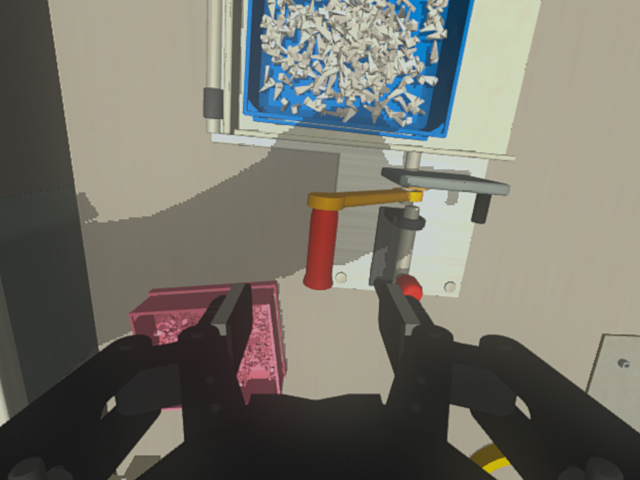

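The wrist view shows the red handle from (323,205) to (318,288), the knob at about (409,287), and the keeper plate at (445,181). I'll cast these onto the known heights to refine the stand pose.

```bash
python3 - <<'E'
from h import *
im=cv2.imread("pics/w1.png")[:,:,::-1].copy()
print(blobs(im,(0,150,70),(8,255,255),(290,195,440,310)))
for q,z in [((323,206),93),((320,247),93),((318,288),93),((408.5,280),87),((411,208),50),((384,176),78),((508,190),78),((213,138),65),((515,158),65)]: print(q,z,onz("wrist",q,z).round(1)[:2])
E
```

```text
[([304, 209, 33, 81, 1978], [320.7, 249.0]), ([402, 283, 20, 17, 226], [412.6, 290.4])]
(323, 206) 93 [485.3 206.1]
(320, 247) 93 [484.6 178.3]
(318, 288) 93 [484.5 148.5]
(408.5, 280) 87 [548.4 154.5]
(411, 208) 50 [554.9 199.4]
(384, 176) 78 [526.1 225.6]
(508, 190) 78 [611.7 219.5]
(213, 138) 65 [407.8 245.6]
(515, 158) 65 [619.6 240.6]
```

Call:
carry_out(
  increments=[
    [0, 4, 30, 0.02],
    [0, 4, 60, 0.02],
    [0, 4, 85, 0.02],
    [0, 4, 96, 0.02],
    [0, 4, 96, 0.02],
  ],
  claw=0.55,
)

```text
t: 1.4
ee_pos: [484.9, 176.4, 73.8]
ee_rot: [[-0.019, 1.0, -0.002], [1.0, 0.019, -0.001], [-0.001, -0.002, -1.0]]
wrist_force: [-1.6, -0.5, -0.5]
grip_width: 47.0
grip_force: 0.0
```

Call:
carry_out(
  increments=[
    [0, 0, 0, 0],
    [0, 0, 0, 0],
    [0, 0, 0, 0],
    [0, 0, 0, 0],
  ],
  claw=0.3,
)

```text
t: 1.73
ee_pos: [485.7, 177.3, 76.5]
ee_rot: [[-0.02, 1.0, 0.002], [1.0, 0.02, 0.001], [0.001, 0.002, -1.0]]
wrist_force: [0.4, -0.0, 0.6]
grip_width: 25.7
grip_force: 0.0
```

```bash
python3 - <<'E'
from h import *
im=bot.camera("wrist");cv2.imwrite("pics/w2.png",im[:,:,::-1])
s=bot.state();print(s["wrist_force"],s["ee_pos"])
E
```

```text
[-0.09879216  0.42252728  0.13920279] [485.53558188 177.30742087  76.2650083 ]
```

View pics/w2.png

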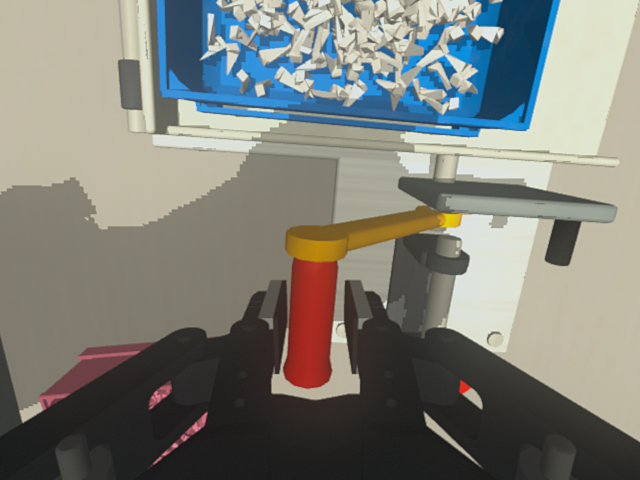

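The handle sits between the pads, red at (310,320), with the knob and the lever plate clear. Now I'll swing it along its arc.

Call:
carry_out(
  increments=[
    [0, 6, -4, 0],
    [0, 11, -8, 0],
    [-1, 16, -12, 0],
    [-1, 21, -16, 0],
    [-1, 26, -19, 0],
  ],
)

```text
t: 2.2
ee_pos: [509.4, 176.4, 94.8]
ee_rot: [[-0.02, 1.0, -0.004], [1.0, 0.02, -0.001], [-0.001, -0.004, -1.0]]
wrist_force: [-11.7, -0.8, 8.1]
grip_width: 25.4
grip_force: 6.5
```

Call:
carry_out(
  increments=[
    [0, 5, -2, 0],
    [0, 10, -4, 0],
    [-1, 15, -6, 0],
    [-1, 20, -7, 0],
    [-1, 25, -8, 0],
  ],
)

```text
t: 2.62
ee_pos: [536.0, 176.1, 102.9]
ee_rot: [[-0.02, 1.0, -0.001], [1.0, 0.02, -0.0], [-0.0, -0.001, -1.0]]
wrist_force: [-4.5, -0.2, 3.3]
grip_width: 25.9
grip_force: 2.5
```

Call:
carry_out(
  increments=[
    [0, 5, -1, 0],
    [0, 10, -2, 0],
    [-1, 15, -2, 0],
    [-1, 20, -2, 0],
    [-1, 25, -2, 0],
  ],
)

```text
t: 3.03
ee_pos: [561.7, 175.6, 104.4]
ee_rot: [[-0.02, 1.0, 0.0], [1.0, 0.02, -0.0], [-0.0, 0.0, -1.0]]
wrist_force: [-1.9, -0.5, 0.3]
grip_width: 26.1
grip_force: 0.9
```

Call:
carry_out(
  increments=[
    [0, 4, 0, 0],
    [0, 8, 1, 0],
    [-1, 12, 2, 0],
    [-1, 16, 3, 0],
    [-1, 20, 4, 0],
  ],
)

```text
t: 3.45
ee_pos: [581.5, 175.0, 100.1]
ee_rot: [[-0.02, 1.0, 0.0], [1.0, 0.02, -0.0], [-0.0, 0.0, -1.0]]
wrist_force: [0.1, -1.1, 0.9]
grip_width: 25.9
grip_force: 0.2
```

Call:
carry_out(
  increments=[
    [0, 6, 2, 0],
    [0, 12, 4, 0],
    [-1, 18, 7, 0],
    [-1, 24, 10, 0],
    [-1, 28, 10, 0],
  ],
)

```text
t: 3.87
ee_pos: [609.0, 174.3, 89.3]
ee_rot: [[-0.02, 1.0, -0.002], [1.0, 0.02, -0.001], [-0.001, -0.002, -1.0]]
wrist_force: [-19.1, -0.0, 2.0]
grip_width: 25.4
grip_force: 10.0
```

```bash
python3 - <<'E'
from h import *
s=bot.state();print(s["t"],s["wrist_force"],s["ee_pos"])
a=bot.camera("side")[200:400,180:420];b=bot.camera("wrist")
v=np.hstack([cv2.resize(a,(400,333)),cv2.resize(b,(400,300))[:, :] if 0 else cv2.copyMakeBorder(cv2.resize(b,(400,300)),0,33,0,0,0)])
cv2.imwrite("pics/m3.png",v[:,:,::-1])
E
```

```text
3.8667 [-1.90933444e+01 -1.26466797e-02  1.96247642e+00] [608.95476698 174.34150866  89.30655249]
```

View pics/m3.png

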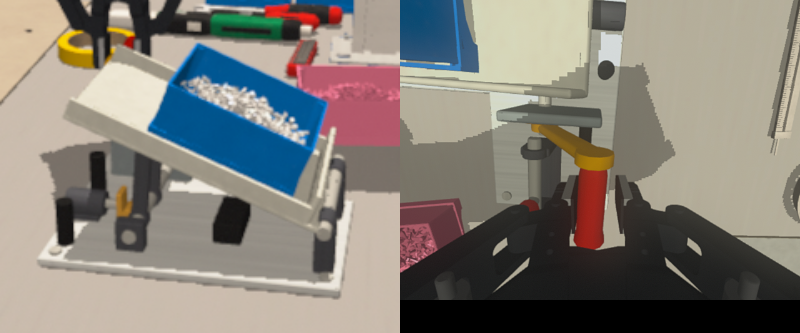

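Locked: the shelf is tilted, the box sits against the lip, and the handle is at (590,205) in the right-hand half. I'll unload, open, lift and look for the knob.

Call:
carry_out(
  increments=[
    [0, -3, 0, 0],
    [0, -3, 0, 0],
    [0, -3, 0, 0],
    [0, -3, 0, 0],
  ],
  claw=0.55,
)

```text
t: 4.3
ee_pos: [606.3, 174.6, 90.5]
ee_rot: [[-0.02, 1.0, 0.0], [1.0, 0.02, 0.0], [0.0, 0.0, -1.0]]
wrist_force: [-0.5, -1.7, -0.1]
grip_width: 47.1
grip_force: 0.0
```

Call:
carry_out(
  increments=[
    [0, 0, -25, 0],
    [0, 0, -55, 0],
    [0, 0, -80, 0],
    [-30, -10, -80, 0],
    [-50, -20, -80, 0],
  ],
)

```text
t: 4.72
ee_pos: [587.7, 123.3, 171.9]
ee_rot: [[-0.021, 1.0, 0.003], [1.0, 0.021, 0.0], [0.0, 0.003, -1.0]]
wrist_force: [0.4, -1.5, -0.4]
grip_width: 46.7
grip_force: 0.0
```

Call:
carry_out(
  increments=[
    [-30, -20, 0, 0],
    [-45, -35, 0, 0],
    [-45, -35, 0, 0],
    [-45, -35, 0, 0],
    [-45, -35, 0, 0],
  ],
  claw=0,
)

```text
t: 5.13
ee_pos: [553.5, 79.1, 170.6]
ee_rot: [[-0.02, 1.0, 0.001], [1.0, 0.02, 0.001], [0.001, 0.001, -1.0]]
wrist_force: [2.3, 0.2, 0.6]
grip_width: 0.2
grip_force: 0.0
```

```bash
python3 - <<'E'
from h import *
s=bot.state();print(s["t"],s["wrist_force"],s["ee_pos"])
P={}
for n,q in [("wrist",(547,145,76)),("side",(547,145,76)),("scene",(547,145,76))]:
    im=bot.camera(n);cv2.imwrite(f"pics/{n}4.png",im[:,:,::-1]);c=proj(n,q);print(n,c.round(0))
    w=150 if n=="wrist" else 60
    x0,y0=max(0,int(c[0]-w)),max(0,int(c[1]-w))
    print([(b,onz(n,b[1],76).round(1)[:2]) for b in blobs(im,(0,150,70),(8,255,255),(x0,y0,min(640,x0+2*w),min(480,y0+2*w)))])
E
```

```text
5.1333 [2.32267608 0.22354418 0.55355216] [553.51367153  79.05936928 170.62839292]
wrist [307. 147.]
[(([388, 39, 46, 110, 3463], [411.9, 93.9]), array([613.4, 179.3])), (([302, 137, 23, 24, 420], [313.0, 148.3]), array([550.8, 144.3]))]
side [294. 247.]
[(([339, 203, 15, 9, 104], [346.6, 206.6]), array([482.6, -88. ])), (([254, 222, 12, 9, 79], [260.3, 225.6]), array([623.9,  48.4]))]
scene [312. 228.]
[(([255, 167, 8, 3, 18], [257.7, 167.8]), array([ 888.9, -163.6])), (([277, 206, 15, 13, 99], [284.4, 212.2]), array([643.2,  96.6]))]
```

View pics/wrist4.png

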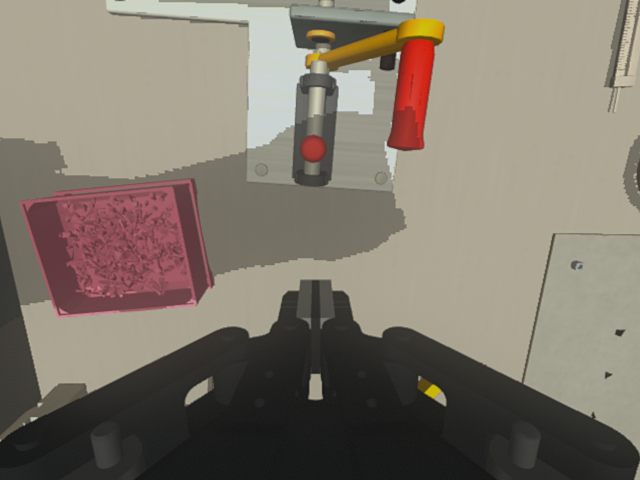

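The wrist view shows the knob at (313,148), world about (551,144). The handle is locked at (410,95), the shut fingers are in line at (316,300), and the brass keeper mouth is at (321,36).

Call:
carry_out(
  increments=[
    [0, -3, 35, 0],
    [0, -3, 70, 0],
    [0, -3, 95, 0],
    [0, -3, 102, 0],
    [0, -3, 102, 0],
  ],
)

```text
t: 5.7
ee_pos: [549.2, 78.7, 66.7]
ee_rot: [[-0.021, 1.0, -0.003], [1.0, 0.021, -0.001], [-0.001, -0.003, -1.0]]
wrist_force: [-0.5, 0.6, 0.6]
grip_width: 0.0
grip_force: 0.0
```

Call:
carry_out(
  increments=[
    [15, 1, 0, 0],
    [30, 1, 0, 0],
    [38, 1, 0, 0],
    [46, 2, 0, 0],
    [52, 2, 0, 0],
  ],
)

```text
t: 6.12
ee_pos: [551.7, 131.1, 69.3]
ee_rot: [[-0.02, 1.0, 0.001], [1.0, 0.02, 0.0], [0.0, 0.001, -1.0]]
wrist_force: [0.4, -2.6, 1.3]
grip_width: 0.1
grip_force: 0.9
```

Call:
carry_out(
  increments=[
    [5, 0, 0, 0],
    [10, 0, 0, 0],
    [15, 1, 0, 0],
    [20, 1, 0, 0],
    [20, 1, 0, 0],
  ],
)

```text
t: 6.53
ee_pos: [551.6, 151.6, 68.3]
ee_rot: [[-0.021, 1.0, 0.0], [1.0, 0.021, 0.0], [0.0, 0.0, -1.0]]
wrist_force: [-0.2, 1.7, 0.3]
grip_width: 0.2
grip_force: 0.0
```

Call:
carry_out(
  increments=[
    [2, 0, 0, 0],
    [4, 0, 0, 0],
    [6, 0, 0, 0],
    [8, 0, 0, 0],
    [8, 0, 0, 0],
  ],
)

```text
t: 6.95
ee_pos: [551.5, 156.0, 68.3]
ee_rot: [[-0.018, 1.0, -0.0], [1.0, 0.018, -0.003], [-0.003, -0.001, -1.0]]
wrist_force: [0.3, -13.0, 3.8]
grip_width: 0.0
grip_force: 6.5
```

```bash
python3 - <<'E'
from h import *
s=bot.state();print(s["wrist_force"],s["ee_pos"])
im=bot.camera("wrist");c=proj("wrist",(552,178,80));print(c)
a=cv2.resize(im[60:360,160:560],(800,600));cv2.imwrite("pics/w5.png",a[:,:,::-1])
print([(b,onz("wrist",b[1],80).round(1)[:2]) for b in blobs(im,(0,150,70),(8,255,255),(160,0,560,480))])
E
```

```text
[  0.32320271 -13.03972741   3.84852495] [551.53331308 155.96893713  68.26416034]
[317.26202937 264.02110706]
[(([445, 234, 80, 136, 6980], [484.8, 297.7]), array([621.8, 164.4])), (([297, 240, 43, 50, 1657], [318.0, 264.8]), array([552.3, 177.7]))]
```

View pics/w5.png

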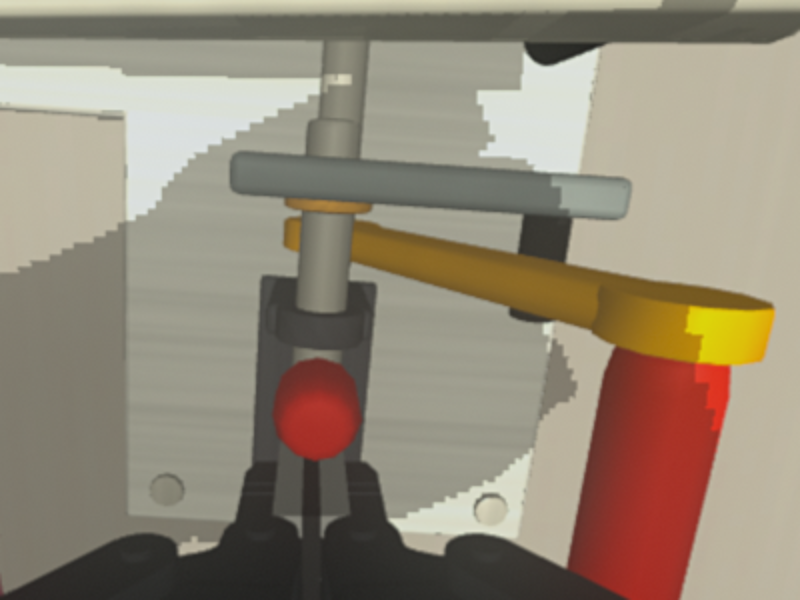

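The rod passes through the brass keeper and its tip is out behind the plate, at (332,130) in the crop. The knob is at y 177.7, which is home, and a 13 N reading shows it against its stop. I'll back away and lift.

Call:
carry_out(
  increments=[
    [-15, 0, 0, 0],
    [-40, 0, 0, 0],
    [-70, 0, 0, 0],
    [-70, 0, -40, 0],
    [-70, 0, -80, 0],
  ],
)

```text
t: 7.42
ee_pos: [551.4, 86.3, 147.7]
ee_rot: [[-0.017, 1.0, -0.005], [1.0, 0.017, -0.001], [-0.001, -0.005, -1.0]]
wrist_force: [1.4, 0.9, 0.7]
grip_width: 0.1
grip_force: 0.0
```

Call:
carry_out(
  increments=[
    [0, 0, -40, 0],
    [0, 0, -40, 0],
    [0, 0, -40, 0],
    [0, 0, -40, 0],
    [0, 0, -40, 0],
  ],
)

```text
t: 7.83
ee_pos: [552.2, 88.5, 187.3]
ee_rot: [[-0.02, 1.0, -0.002], [1.0, 0.02, -0.0], [-0.0, -0.002, -1.0]]
wrist_force: [0.6, 0.4, 0.3]
grip_width: -0.0
grip_force: 0.0
```

```bash
python3 - <<'E'
from h import *
im=bot.camera("wrist");w=cv2.imwrite("pics/w6.png",im[:,:,::-1])
print([(b,onz("wrist",b[1],83).round(1)[:2]) for b in blobs(im,(0,150,70),(8,255,255),(200,0,560,300))])
a=bot.camera("side")[180:400,180:420];v=np.hstack([cv2.resize(a,(400,367)),cv2.copyMakeBorder(cv2.resize(im,(400,300)),0,67,0,0,0)])
cv2.imwrite("pics/m6.png",v[:,:,::-1])
E
```

```text
[(([384, 66, 42, 98, 2819], [405.6, 114.7]), array([611.3, 176.4])), (([307, 100, 23, 23, 403], [318.3, 110.6]), array([552.3, 177.8]))]
```

View pics/m6.png

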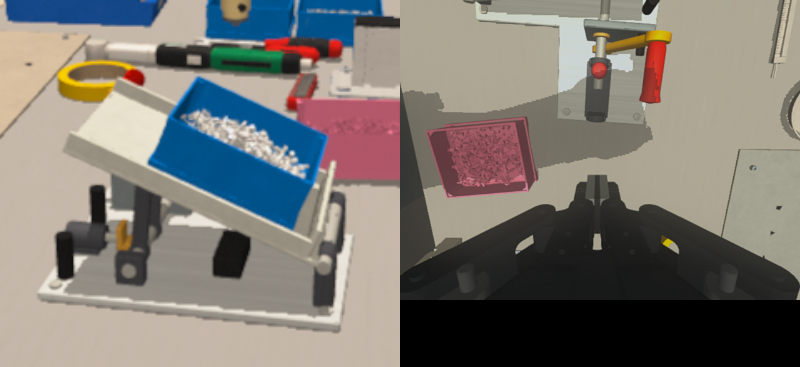

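The left half shows the shelf standing on the leg with the box on it. The right half shows the bolt home, knob at (599,69), and the robot clear.

```bash
python3 -c "
from station import bot
print(bot.job_done())"
```

```text
the job is handed in; nothing more can be done
None
```

The shelf stands raised on its locked leg with the blue box of screws still on it, the safety bolt is fully home through the keeper, and the job was handed in at about 8 s with the robot clear of everything.

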